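# Pick up a mower-deck roller on its axle and hang it in the spin stand

### The job

Take the steel axle from its rack by its square grip, thread it gently through the bore of the black roller lying in the wooden cradle until you feel the axle's clamped collar come up against the roller's end, then lift the roller out on the axle and carry it to the grey spin stand. Lower the axle gently until it rests in both of the stand's V forks, with the roller hanging between them, let go and move clear. The roller is freshly greased: never touch it with the gripper; do not drop anything, and leave the other things on the bench where they are.

Things in the scene. Friction and masses are not known exactly. Their poses are not given: they have to be found in the camera images.
- axle: Steel axle, 211 mm long, 0.13 to 0.24 kg. x axis along it from grip to tip; origin on its axis. Round, 12 mm diameter, x = -34 to +105, then cone nose to +115 (5 mm end). A clamped collar, 26 mm diameter, 6 mm thick, sits on it; its face towards the tip is somewhere in x = -4 to +8, not reported: feel for it. At the start it lies level in the rack, origin 40 mm up, tip roughly to -y.
- axle_grip (a point): Middle of the axle's dark square grip (16 by 16 mm, axle x = -90 to -34, so this point is at x = -62; a 19 mm end cap follows to -96). At the start its two sides stand upright, ready to be gripped from above.
- rack: Fixed low rack for the axle: wooden foot 130 by 60 by 10 mm, with two small aluminium V blocks 10 mm thick up to 45 mm high, at x = -20 and +70. Origin on the bench right under the axle's origin, x axis along the axle. Under the axle's grip it is free.
- roller: Black plastic roller, 60 mm diameter, 60 mm long, 0.15 to 0.31 kg, lying loose on its side in the cradle. Origin at its centre, 75 mm up at the start; x axis along the level bore, 14 mm diameter, steel-lined, right through. The axle enters at the x = -30 end, which looks roughly to +y (robot's left). It lifts straight up out of the cradle.
- cradle: Fixed wooden cradle 110 by 80 mm, highest 90 mm at its end stop. Origin on the bench right under the bore line, x axis along the bore (threading direction). A 90 degree V holds the roller; at the +x end, within 2 mm of the roller, two steel posts 32 mm apart stop it from sliding on; the axle's tip passes between them.
- stand: Fixed grey spin stand, foot 135 by 90 by 12 mm. Origin on the bench under its centre; x axis: the way the seated axle's tip must point. Two equal forks, 90 degree steel Vs 8 mm thick with mouths about 37 mm wide, at x = -55 and +55, y = 0. Their height is not reported: a seated axle's axis lies 85 to 110 mm up (feel for it), fork tips 10 mm above it. The axle's origin goes to x = -33.
- near_foot (a point): Point on top of the stand's foot (12 mm above the bench) right under the near fork, which takes the axle's neck.
- far_foot (a point): Point on top of the stand's foot (12 mm above the bench) right under the far fork, which takes the shaft beyond the roller.
- spray: Bystander: green spray can, 54 mm diameter, 125 mm tall; origin at its foot.
- jar: Bystander: glass jar, 60 mm diameter, 75 mm tall; origin at its foot.
- wrench: Bystander: flat wrench lying on the bench; origin under its middle.
- driver: Bystander: screwdriver lying on the bench; origin under its middle.
- spare: Bystander: another black roller, shorter (40 mm) and with a 20 mm bore, standing on its end, 64 mm diameter; origin at its foot. Not the one to take.
- mug: Bystander: blue mug, 76 mm diameter, 90 mm tall; origin at its foot.
- washer: Bystander: steel washer, 48 mm diameter, 6 mm thick, lying flat.
- bearing: Bystander: steel bearing, 52 mm diameter, 14 mm thick, lying flat.
Things that resemble listed ones, but are neither listed nor needed, are in the scene too. Leave any blue look-alike of the roller alone.

How it is judged:
On the way, in this order (a step that is already met when the one before it is completed fails the run):
1. the axle is through the roller, in its cradle, with the collar up against the roller's end (gap under 2.5 mm) (x of roller in the frame of axle between 0.022 and 0.042 m and y of roller in the frame of axle between -0.004 and 0.004 m and z of roller in the frame of axle between -0.004 and 0.004 m and height (world z) of roller below 0.09 m and x of collar_c0 in the frame of roller above -0.0355 m), for 0.2 s.
2. the roller is lifted out of the cradle on the axle (x of roller in the frame of axle between 0.022 and 0.058 m and y of roller in the frame of axle between -0.004 and 0.004 m and z of roller in the frame of axle between -0.004 and 0.004 m and height (world z) of roller above 0.12 m and contact force between roller and cradle below 0.1 N), for 0.2 s.
At the end, for the whole second after the job is handed in: Released and still, the axle lies in both forks: level and in line with the stand within 0.06 rad, centred within 5 mm, origin at stand x -41 to -25 mm, 80 to 115 mm up; the roller hangs on it between the forks, its centre at axle x 22 to 58 mm (x of roller in the frame of axle between 0.022 and 0.058 m and y of roller in the frame of axle between -0.004 and 0.004 m and z of roller in the frame of axle between -0.004 and 0.004 m and x of axle in the frame of stand between -0.041 and -0.025 m and y of axle in the frame of stand between -0.005 and 0.005 m and z of axle in the frame of stand between 0.08 and 0.115 m and angle between the x axis of axle and the x axis of stand, either way round below 0.06 rad and angle between axle's own x axis and vertical between 1.5108 and 1.6308 rad and horizontal distance between near_foot and axle below 0.032 m and horizontal distance between far_foot and axle below 0.098 m and contact force between axle and stand above 1 N and contact force between the fingers and axle below 0.05 N and linear speed of each of axle, roller below 0.02 m/s); the robot touches nothing.
It fails at once if the gripper or the arm touches the roller (contact force between any of the fingers, the arm and roller above 0.5 N).
It fails at once if more than 20 N between axle and roller, roller and cradle, or the stand and what is set on it (contact force between axle and roller above 20 N or contact force between roller and cradle above 20 N or contact force between any of axle, roller and stand above 20 N).
It fails at once if the axle is dropped: it moves faster than 0.2 m/s out of the gripper (linear speed of axle above 0.2 m/s and contact force between the fingers and axle below 0.05 N).
It fails at once if the axle or the roller has fallen to the bench (height (world z) of axle below 0.03 m or height (world z) of roller below 0.055 m).
It fails at once if a bystander is moved by more than 30 mm (distance of any of spray, jar, wrench, driver, spare, mug, washer, bearing from where it was at the start of the episode above 0.03 m).
It also fails if it takes over 61 s, if anything falls off the work surface, if the arm or the gripper's body presses on something with over 40 N, if the wrist force passes 120 N, or if a joint passes its speed limit or range.

### The arm

A 6-joint arm with a two-finger parallel gripper is mounted at the origin on the work surface. World frame = base frame: x ahead of the robot, y to its left, z up, the work surface at z = 0. Lengths are in m, angles in rad, forces in N, time in s.
With the tool pointing down it reaches from about 0.3 to 0.775 m from the base axis. Payload 14.6 kg.
Tool frame: the origin (TCP) lies at the very end of the fingers, on their centre line; the grasp point (between the pads) lies 19 mm behind it; z points along the fingers, y is the line along which they close (so a half turn about z gives the same grasp; the last joint's range is limited). The gripper opens to 94 mm and grips with 3 to 60 N. Pads are 16 mm wide; open, the fingers measure 119 mm over their backs; the gripper's body (75 mm by 177 mm) begins 78 mm behind the grasp point.
Start: joints at [-1.283, 0.3, 1.521, -0, 1.321, -0.067], TCP at [0.191, -0.516, 0.205] pointing down, gripper open.
Joint ranges: [-3.03, 3.03], [-0.79, 2.21], [0.23, 2.52], [-1.04, 4.18], [0, 3.07], [-2.55, 2.55]. Speed limits (rad/s): [2.22, 2.22, 2.57, 3.14, 3.14, 3.14].

### API

Orientations are given as [roll, pitch, yaw] about the fixed x, y, z axes, in that order (R = Rz(yaw) Ry(pitch) Rx(roll)).
In Python, from station import ctrl gives the robot as it stands.
- The arm moves only by the shell command python3 -m pendant 'ROWS' [OPENING] [FORCE]. ROWS is JSON, a list of rows, each a list of 2 entries, a list of its own where there are three numbers: the shift along the world's x, y, z in cm, then the turn about the world's z in rad. A call has 1 to 20 rows; each row shifts and turns the commanded pose from where the row before left it; what a row does not reach is not made up. A row lasts 1/12 s, in which the tool goes at most 41.7 mm and 7.16 degrees, less where a joint would pass 70% of its speed; a pose out of reach is approached as far as the arm can. A call is refused whole if a number of a shift passes 4.17 or a number of a turn 0.125, either way. A call with a gripper value outside its range is refused whole. OPENING is the opening, from 0 (shut) to 1 (fully open), set as the call begins (- or left out, the last holds). The fingers move at their own pace and stop on an object; FORCE is the grip in N (left out, the last holds). Time passes only in rows, so rows that do not move let the fingers close. It gives the time, the measured TCP pose, the force, the opening and the grip force at its end, in the units of the state.
- ctrl.get_obs(): the state, without advancing time (a new reading comes with each control period).
- ctrl.camera(name): name is "scene" or "top" or "wrist"; returns a dict with "color" (480x640x3 uint8, red, green, blue), "intrinsics" (3x3 intrinsics, pixels), "camera_from_world" (4x4, takes a point from world to camera coordinates). Camera axes: x right, y down, z forward; pixel columns grow to the right and rows downward; lengths in m; the calibration is good to about 2 mm. A picture is of the moment at which its call begins. There is no depth.
- ctrl.hand_in(): hands the job in; it is judged then, once.
The state is a dict: "time_s": time; "qpos": joint angles; "joint_vel": joint speeds; "tau": joint torques, N m; "ee_pos": TCP position; "eef_rot": TCP orientation; "force": force on the tool from outside, world axes, zero at the start; "moment": the same for the moment, N m; "grip_width": finger opening in m; "grip_force": force on a finger pad.
Only numpy, scipy, OpenCV 4.12 (cv2) and the standard library are available. Lean on these libraries where they do the work, as an engineer would, in place of code of your own. Each camera call takes 0.05 s, during which the arm holds its last target. There are 200 camera calls.

## Working session

There is one attempt and no reset: what is moved stays moved. The work goes in short steps, Python scripts to look and compute and a shell command to move; the robot and the scene stay as the last step left them, time stands still between calls to the robot, and variables do not carry over. Pictures are saved under pics/ and viewed, at most 15 in all, crops included, and the job is handed in when it is done.

```bash
ls; mkdir -p pics; cat > h.py <<'E'
import numpy as np, cv2
from station import ctrl
def cam(n):
    c=ctrl.camera(n); return c['color'],np.array(c['intrinsics']),np.array(c['camera_from_world'])
def ray(K,T,u,v):
    R=T[:3,:3];o=-R.T@T[:3,3];d=R.T@np.linalg.inv(K)@[u,v,1];return o,d
def onz(K,T,u,v,z):
    o,d=ray(K,T,u,v);return o+d*(z-o[2])/d[2]
def proj(K,T,p):
    q=K@(T[:3,:3]@np.asarray(p,float)+T[:3,3]);return q[:2]/q[2]
def tri(vs):
    A=np.zeros((3,3));b=np.zeros(3)
    for K,T,u,v in vs:
        o,d=ray(K,T,u,v);d/=np.linalg.norm(d);M=np.eye(3)-np.outer(d,d);A+=M;b+=M@o
    return np.linalg.solve(A,b)
E
python3 - <<'E'
from h import *
import pickle
d={}
for n in ['top','scene','wrist']:
    d[n]=cam(n); cv2.imwrite(f'pics/{n}0.png',d[n][0][:,:,::-1])
    print(n,np.round(d[n][1],1).tolist(),np.round(d[n][2],3).tolist())
pickle.dump(d,open('c0.pkl','wb'))
o=ctrl.get_obs();print(o)
E
```

```text
pics
top [[486.0, 0.0, 331.0], [0.0, 486.0, 232.6], [0.0, 0.0, 1.0]] [[0.004, -1.0, 0.03, -0.022], [-0.999, -0.005, -0.037, 0.521], [0.038, -0.03, -0.999, 0.952], [0.0, 0.0, 0.0, 1.0]]
scene [[569.5, 0.0, 313.7], [0.0, 569.5, 246.6], [0.0, 0.0, 1.0]] [[-0.537, 0.843, 0.021, 0.276], [0.511, 0.345, -0.787, -0.186], [-0.671, -0.412, -0.617, 1.48], [0.0, 0.0, 0.0, 1.0]]
wrist [[346.2, 0.0, 323.7], [0.0, 346.2, 238.8], [0.0, 0.0, 1.0]] [[0.347, -0.938, -0.001, -0.548], [-0.912, -0.338, 0.233, -0.024], [-0.218, -0.08, -0.973, 0.391], [0.0, 0.0, 0.0, 1.0]]
{'time_s': 0.15, 'qpos': array([-1.28261047e+00,  3.00316426e-01,  1.52141011e+00,  6.36140641e-07,
        1.32071741e+00, -6.65902743e-02]), 'joint_vel': array([-0.00289232, -0.00123143, -0.00274112,  0.00040534,  0.00031214,
       -0.0001844 ]), 'tau': array([ 3.39188009e-04, -5.31960475e+01, -3.52824068e+01,  7.08200061e-02,
        2.35838973e-02, -7.39123698e-05]), 'ee_pos': array([ 0.19100656, -0.51556156,  0.20504351]), 'eef_rot': array([-3.14074329e+00, -5.72603912e-05,  3.54775952e-01]), 'force': array([0.04588499, 0.06317736, 0.18444229]), 'moment': array([ 0.02220229, -0.01204998,  0.00578371]), 'grip_force': 0.0, 'grip_width': 0.09375056217340845}
```

View pics/top0.png

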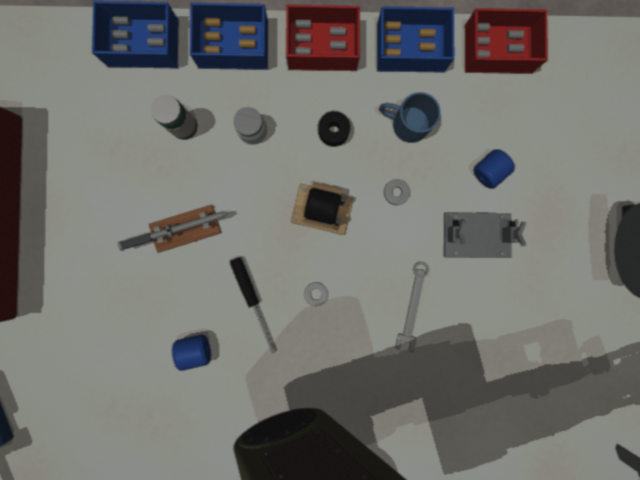

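View pics/scene0.png

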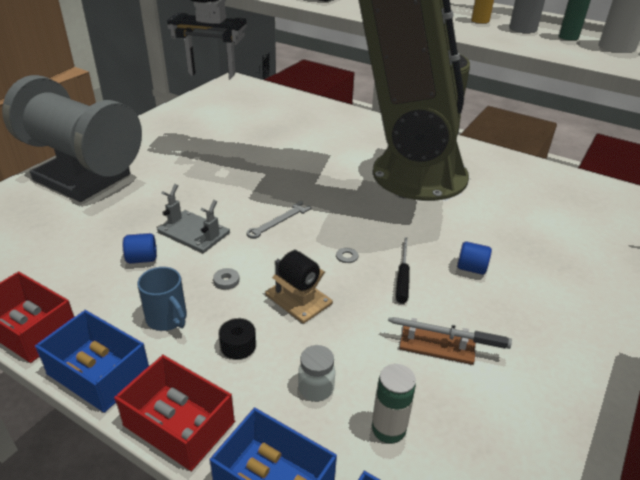

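The axle (dark grip at top-px 120,245, tip 235,213) lies in the rack. Black roller on the cradle is at (323,206), the stand at (478,235). Look-alikes for the roller are the blue rollers (191,352) and (494,168), and the spare (334,128), which stands on end. For the axle they are the driver (245,280) and the wrench (413,300). I choose the black roller lying in the wooden cradle. Next, a close crop to check.

```bash
python3 - <<'E'
from h import *
import pickle
d=pickle.load(open('c0.pkl','rb'))
t=d['top'][0];s=d['scene'][0]
def c(im,x,y,w,h): return cv2.resize(im[y:y+h,x:x+w],(400,300),interpolation=cv2.INTER_CUBIC)
o=np.vstack([np.hstack([c(t,110,180,136,102),c(t,280,165,100,75)]),np.hstack([c(t,430,195,104,78),c(s,145,175,100,75)])])
cv2.imwrite('pics/crop1.png',np.clip(o[:,:,::-1].astype(float)*1.6,0,255).astype(np.uint8))
E
```

```text
(no output)
```

View pics/crop1.png

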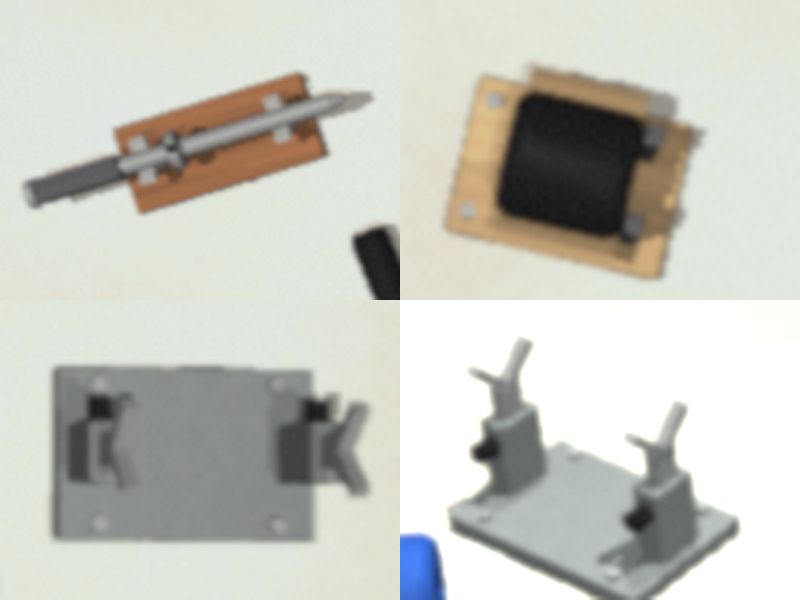

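The crop confirms the choice: axle with collar in the rack, the black roller in its wooden cradle with two posts on the -y side, and the stand's forks along y. I'll get rough poses from the top view.

```bash
python3 - <<'E'
from h import *
import pickle
d=pickle.load(open('c0.pkl','rb'))
t,K,T=d['top']; s,Ks,Ts=d['scene']
f=lambda u,v,z:np.round(onz(K,T,u,v,z)[:2],4)
# axle ends (crop 1: scale 400/136, off 110,180)
g=lambda x,y,ox,oy,k:(ox+x/k,oy+y/k)
k=400/136
print('axle grip end',f(*g(30,192,110,180,k),.04),'tip',f(*g(340,103,110,180,k),.04))
k=4
rl=f(*g(503,160,280-100,165,k),.09) if 0 else None
L=f(*g(103,155,280,165,k),.09);R=f(*g(238,168,280,165,k),.09);print('roller ends',L,R)
hsv=cv2.cvtColor(t,cv2.COLOR_RGB2HSV)
# stand foot
k=400/104
for p in [(53,67),(312,67),(312,240),(53,240)]: print('foot',f(*g(*p,430,195,k),.012))
W=d['wrist'][2];W=np.array(W);R_=W[:3,:3];print('wristcam pos',-R_.T@W[:3,3], 'axes',R_.round(3).tolist())
E
```

```text
axle grip end [0.4936 0.3803] tip [0.5522 0.1828]
roller ends [0.5699 0.029 ] [ 0.5644 -0.0324]
foot [ 0.562  -0.2443]
foot [ 0.5628 -0.3802]
foot [ 0.4728 -0.3792]
foot [ 0.4724 -0.2439]
wristcam pos [ 0.25368657 -0.49124206  0.38547823] axes [[0.347, -0.938, -0.001], [-0.912, -0.338, 0.233], [-0.218, -0.08, -0.973]]
```

```bash
python3 -m pendant '[[[2.75,2.6,0.2],0.1],[[2.75,2.6,0.2],0.1],[[2.75,2.6,0.2],0.1],[[2.75,2.6,0.2],0.1],[[2.75,2.6,0.2],0.1],[[2.75,2.6,0.2],0.1],[[2.75,2.6,0.2],0.1],[[2.75,2.6,0.2],0.1],[[2.75,2.6,0.2],0.1],[[2.75,2.6,0.2],0.1],[[2.75,2.6,0.2],0.1],[[2.75,2.6,0.2],0.1],[[0,0,0],0],[[0,0,0],0]]' 1 
python3 - <<'E'
from h import *
import pickle
d=cam('wrist');pickle.dump(d,open('c1.pkl','wb'));cv2.imwrite('pics/w1.png',np.clip(d[0][:,:,::-1]*1.4,0,255).astype(np.uint8))
E
```

```text
time_s: 1.32
ee_pos: [0.5218, -0.2024, 0.2289]
eef_rot: [-3.141, -0.0, 1.557]
force: [-1.3, -0.6, 0.0]
grip_width: 0.094
grip_force: 0.0
```

View pics/w1.png

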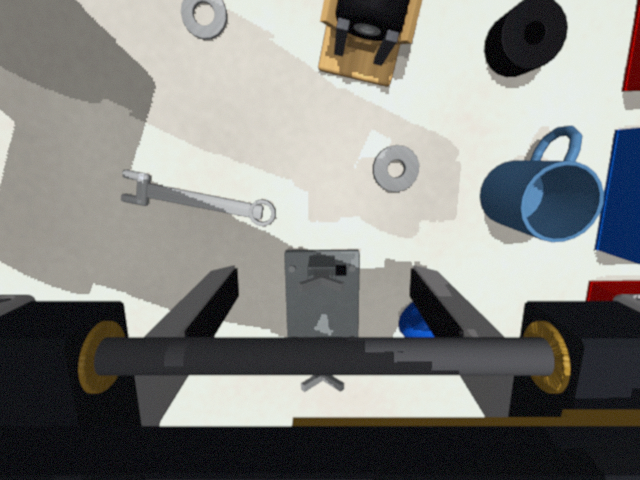

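Wrist view: stand near V centred at (322,280), far V at (322,385), foot's near edge spans (287..359, 250). Next I look at the roller's entry end and the axle.

```bash
python3 -m pendant '[[[0.3,3.6,-0.2],0],[[0.3,3.6,-0.2],0],[[0.3,3.6,-0.2],0],[[0.3,3.6,-0.2],0],[[0.3,3.6,-0.2],0],[[0.3,3.6,-0.2],0],[[0.3,3.6,-0.2],0],[[0.3,3.6,-0.2],0],[[0.3,3.6,-0.2],0],[[0,0,0],0],[[0,0,0],0]]'
python3 - <<'E'
from h import *
import pickle
c,K,T=pickle.load(open('c1.pkl','rb'))
for p,z in [((287,250),.012),((359,250),.012),((302.5,279),.107),((343,279),.107),((303,388),.107),((343,386),.107)]: print(p,onz(K,T,*p,z).round(4))
d=cam('wrist');pickle.dump(d,open('c2.pkl','wb'));cv2.imwrite('pics/w2.png',np.clip(d[0][:,:,::-1]*1.4,0,255).astype(np.uint8))
E
```

```text
time_s: 2.28
ee_pos: [0.5478, 0.1203, 0.2111]
eef_rot: [-3.141, 0.0, 1.555]
force: [-0.4, -1.0, -0.7]
grip_width: 0.0941
grip_force: 0.0
(287, 250) [ 0.477  -0.2422  0.012 ]
(359, 250) [ 0.5627 -0.2433  0.012 ]
(302.5, 279) [ 0.5012 -0.2444  0.107 ]
(343, 279) [ 0.5387 -0.2449  0.107 ]
(303, 388) [ 0.4986 -0.3597  0.107 ]
(343, 386) [ 0.5386 -0.3579  0.107 ]
```

View pics/w2.png

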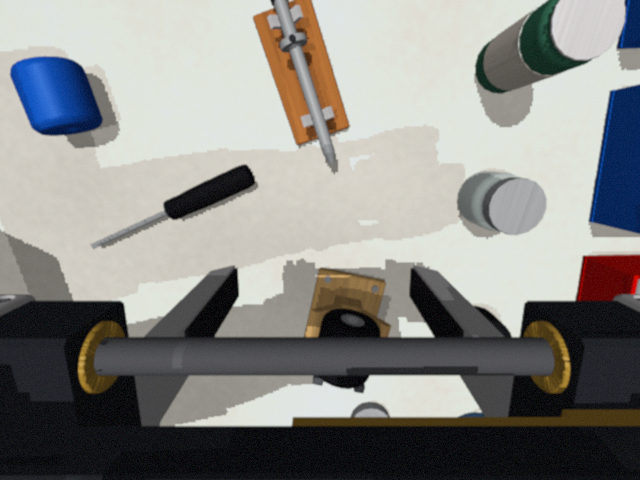

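Wrist view 2 shows the axle shaft from (290,5) to tip (333,165), collar at (293,42), and the roller's end and bore at (353,321). I need clearer views of the roller from above and then of the axle.

```bash
python3 -m pendant '[[[0.4,-3.9,0.2],0],[[0.4,-3.9,0.2],0],[[0.4,-3.9,0.2],0],[[0.4,-3.9,0.2],0],[[0,-3.9,0],0],[[0,0,0],0],[[0,0,0],0]]'
python3 - <<'E'
from h import *
import pickle
d=cam('wrist');pickle.dump(d,open('c3.pkl','wb'))
e=cam('top');pickle.dump(e,open('c3t.pkl','wb'))
a=np.clip(d[0][0:300,170:470,::-1]*1.8,0,255).astype(np.uint8)
cv2.imwrite('pics/w3.png',cv2.resize(a,(600,600),interpolation=cv2.INTER_CUBIC))
E
```

```text
time_s: 2.92
ee_pos: [0.5633, -0.0783, 0.2195]
eef_rot: [-3.141, 0.0, 1.549]
force: [0.5, -0.2, 0.8]
grip_width: 0.0936
grip_force: 0.0
```

View pics/w3.png

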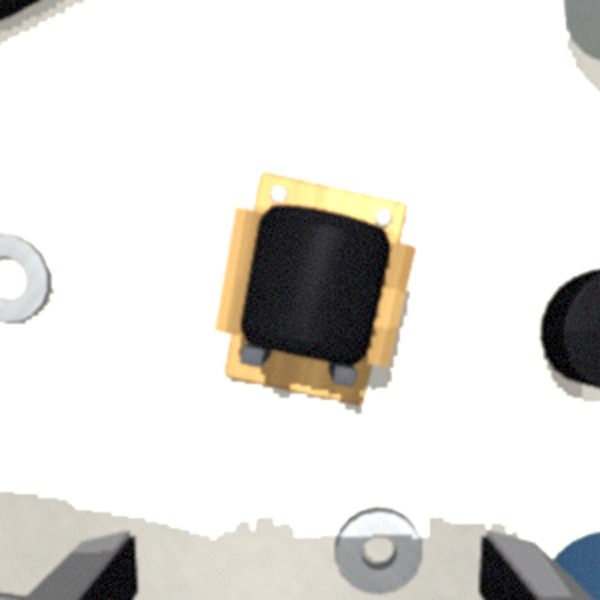

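```bash
python3 - <<'E'
from h import *
import pickle
c,K,T=pickle.load(open('c3.pkl','rb'))
g=c.max(2)
m=((g<40)).astype(np.uint8); m[:, :]*=1
n,l,st,ce=cv2.connectedComponentsWithStats(m[80:190,270:380])
i=1+np.argmax(st[1:,4]);mm=(l==i).astype(np.uint8);print(st[i])
cam0=-T[:3,:3].T@T[:3,3];print('cam',cam0.round(4))
# row by row edges in the middle part
pts=[]
for r in range(80,190):
    xs=np.where(mm[r-80])[0]
    if len(xs)>40: pts.append((r,xs[0]+270-.5,xs[-1]+270+.5))
pts=np.array(pts);print(pts[0],pts[-1],len(pts))
s=pts[18:-18]
def axisline(side): 
    return np.array([onz(K,T,u,r,.075)[:2] for r,u in zip(s[:,0],side)])
Lw=axisline(s[:,1]);Rw=axisline(s[:,2])
for w in (Lw,Rw):
    p=np.polyfit(w[:,1],w[:,0],1);print('side slope dx/dy',p, 'x at y=0',p[1])
# bisector at y: angles
pl=np.polyfit(Lw[:,1],Lw[:,0],1);pr=np.polyfit(Rw[:,1],Rw[:,0],1)
for y in (.03,0,-.03):
    h=cam0[2]-.075
    a=[np.arctan((np.polyval(p,y)-cam0[0])/h) for p in (pl,pr)]
    print(y,'axis x',cam0[0]+h*np.tan(np.mean(a)),'width',np.polyval(pr,y)-np.polyval(pl,y))
cnt=max(cv2.findContours(mm,0,1)[0],key=cv2.contourArea);r=cv2.minAreaRect(cnt);print(r)
bx=cv2.boxPoints(r)+[270,80];print(np.array([onz(K,T,*b,.075)[:2] for b in bx]).round(4).tolist())
f=lambda x,y,z:onz(K,T,170+x/2,y/2,z)[:2]
for p in [(262,175),(228,378),(405,205),(363,402)]: print('cradle foot',f(*p,.015).round(4))
print('posts',f(255,352,.09).round(4),f(343,371,.09).round(4))
# axle from c2
c,K,T=pickle.load(open('c2.pkl','rb'))
hsv=cv2.cvtColor(c,cv2.COLOR_RGB2HSV);o=[]
for r in range(52,112,2):
    row=hsv[r,270:345];ok=np.where(row[:,1]<60)[0]+270
    # central run nearest expected line
    e=290+(r-5)*43/160
    ok=ok[abs(ok-e)<11]
    o.append((r,ok.min(),ok.max()))
o=np.array(o);print(o[::4].tolist())
E
```

```text
[  21   24   73   84 4591]
cam [ 0.5648 -0.0102  0.4   ]
[109.  300.5 344.5] [176.  301.5 352.5] 68
side slope dx/dy [0.22808417 0.53720851] x at y=0 0.5372085057575067
side slope dx/dy [0.24275252 0.59763423] x at y=0 0.5976342297870031
0.03 axis x 0.5743998695501998 width 0.06086577454509412
0 axis x 0.5673989657475721 width 0.06042572402949642
-0.03 axis x 0.5603963753923088 width 0.05998567351389872
((56.270591735839844, 64.78235626220703), (66.1637954711914, 78.20343780517578), 12.528807640075684)
[[0.5288, -0.0271], [0.5469, 0.0388], [0.6038, 0.0256], [0.5884, -0.0416]]
cradle foot [0.5424 0.0595]
cradle foot [ 0.5198 -0.0445]
cradle foot [0.6166 0.0432]
cradle foot [ 0.5943 -0.0594]
posts [ 0.541  -0.0267] [ 0.5797 -0.0359]
[[52, 292, 302], [60, 294, 305], [68, 296, 307], [76, 299, 310], [84, 301, 312], [92, 303, 315], [100, 306, 317], [108, 309, 328]]
```

Roller: bore line runs through (0.5675, 0), heading slope dx/dy ≈ 0.224, entry face at about y=+0.029. Now the axle close-up.

```bash
python3 -m pendant '[[[-0.5,3.8,0],0.044],[[-0.5,3.8,0],0.044],[[-0.5,3.8,0],0.044],[[-0.5,3.8,0],0.044],[[-0.5,3.8,-0.2],0.044],[[-0.5,3.8,-0.2],0.044],[[-0.5,3.8,-0.2],0.044],[[0,0,0],0],[[0,0,0],0]]'
python3 - <<'E'
from h import *
import pickle
d=cam('wrist');pickle.dump(d,open('c4.pkl','wb'))
c,K,T=d
a=np.clip(d[0][0:300,170:470,::-1]*1.8,0,255).astype(np.uint8)
cv2.imwrite('pics/w4.png',cv2.resize(a,(600,600),interpolation=cv2.INTER_CUBIC))
for p in [(.4936,.3803),(.5033,.3477),(.5522,.1828)]: print((proj(K,T,[*p,.04])-[170,0])*2)
E
```

```text
time_s: 3.77
ee_pos: [0.5281, 0.1935, 0.2134]
eef_rot: [-3.141, 0.0, 1.867]
force: [0.3, -0.2, -0.2]
grip_width: 0.0942
grip_force: 0.0
[354.51849953  40.89806921]
[352.87458266 122.20012332]
[345.35068276 479.39436898]
```

View pics/w4.png

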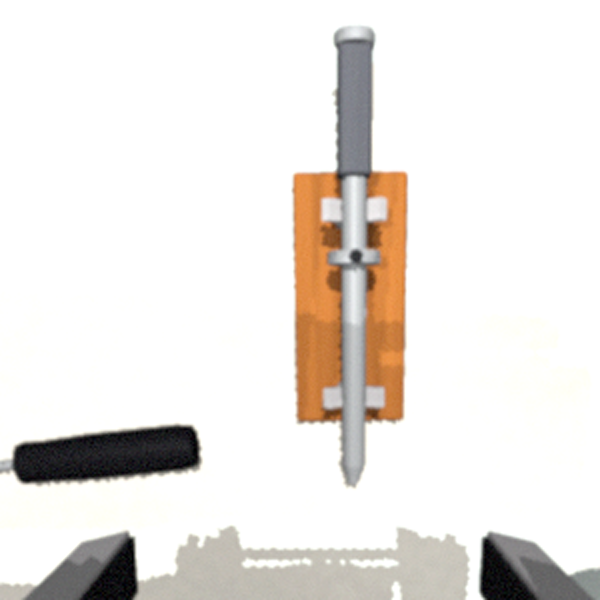

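```bash
python3 - <<'E'
from h import *
import pickle
c,K,T=pickle.load(open('c4.pkl','rb'))
f=lambda x,y,z=.04:onz(K,T,170+x/2,y/2,z)[:2]
a=f(355,30);b=f(352,486);d=(b-a);L=np.linalg.norm(d);d/=L
print(a,b,L,d,'slope',d[0]/d[1],'yaw',np.arctan2(-d[1],-d[0]))
a2=f(354.7,60);b2=f(353,440);e=(b2-a2)/np.linalg.norm(b2-a2);print('yaw2',np.arctan2(-e[1],-e[0]))
print('grip start(-34)',f(354,176,.046),'from a',np.linalg.norm(f(354,176,.046)-a))
for q,ref in ((b,115),): 
    o=q-d*.115;print('origin',o,'grip',o-d*.062)
print('grip from cap',a+d*.034)
print('collar ends',[np.dot(f(355,y,z)-o,d) for y,z in ((250,.05),(266,.05))])
E
```

```text
[0.49244924 0.38458432] [0.55663847 0.18041203] 0.2140247252088715 [ 0.29991502 -0.95396592] slope -0.3143875607055435 yaw 1.875399898131891
yaw2 1.8777074204368402
grip start(-34) [0.51095689 0.32439236] from a 0.06297305957678585
origin [0.52214824 0.29011811] grip [0.50355351 0.349264  ]
grip from cap [0.50264635 0.35214948]
collar ends [np.float64(-0.0027046133620485992), np.float64(0.004554468773539931)]
```

```bash
python3 -m pendant '[[[-0.43,2.9,0],0.01],[[-0.43,2.9,0],0],[[-0.43,2.9,-2],0],[[-0.43,2.9,-3],0],[[-0.43,2.9,-3],0],[[0,0,-3],0],[[0,0,-3],0],[[0,0,-3],0],[[0,0,0],0],[[0,0,0],0],[[0,0,0],0]]'; python3 - <<'E'
from h import *
import pickle
d=cam('wrist');pickle.dump(d,open('c5.pkl','wb'));c,K,T=d
cv2.imwrite('pics/w5.png',np.clip(c[:,:,::-1]*1.5,0,255).astype(np.uint8))
E
```

```text
time_s: 4.73
ee_pos: [0.5088, 0.3357, 0.046]
eef_rot: [3.139, -0.0, 1.872]
force: [1.1, -0.6, -0.0]
grip_width: 0.0943
grip_force: 0.0
```

View pics/w5.png

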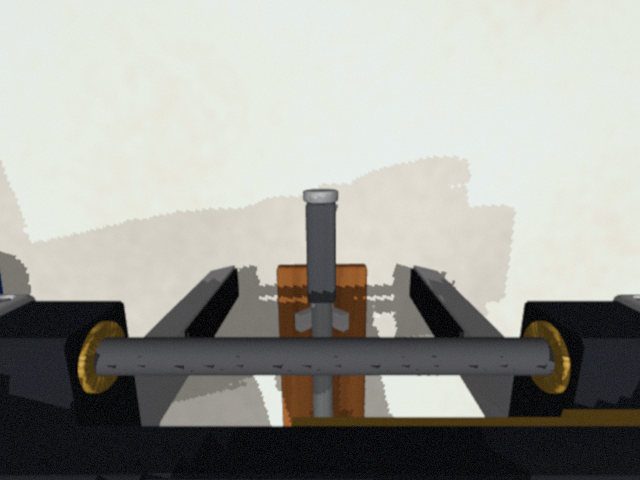

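The grip is centred between the fingers at column 321, with the cap at row 190 and the grip end at row 302. I lower and grip.

```bash
python3 - <<'E'
from h import *
import pickle
c,K,T=pickle.load(open('c5.pkl','rb'))
p=onz(K,T,320,192,.046)[:2];o=np.array([.5088,.3357]);d=np.array([.30,-.954])
print(p,'tcp is at axle x', -.096+np.dot(o-p,d),'grip edge x',-.096+np.dot(onz(K,T,321,302,.048)[:2]-p,d))
print('lateral',np.dot(p-o,[.954,.3]))
E
python3 -m pendant '[[[-0.1,0.2,-1.2],0.005],[[-0.1,0.2,-1.2],0],[[0,0,0],0],[[0,0,0],0],[[0,0,0],0],[[0,0,0],0]]'
python3 -m pendant '[[[0,0,0],0],[[0,0,0],0],[[0,0,0],0],[[0,0,0],0],[[0,0,0],0],[[0,0,0],0],[[0,0,0],0],[[0,0,0],0],[[0,0,0],0],[[0,0,0],0]]' 0 60
```

```text
[0.4923204  0.38294768] tcp is at axle x -0.045981828244574 grip edge x -0.035494325073478626
lateral -0.0015472340613329684
time_s: 5.28
ee_pos: [0.5058, 0.34, 0.0202]
eef_rot: [3.141, -0.0, 1.878]
force: [0.8, 1.3, -0.2]
grip_width: 0.0941
grip_force: 0.0
time_s: 6.12
ee_pos: [0.5056, 0.3398, 0.0198]
eef_rot: [-3.142, 0.0, 1.878]
force: [-0.2, -0.2, 0.1]
grip_width: 0.0307
grip_force: 0.0
```

```bash
python3 -m pendant '[[[0,0,0],0],[[0,0,0],0],[[0,0,0],0],[[0,0,0],0],[[0,0,0],0],[[0,0,0],0],[[0,0,0],0]]' 0 60
python3 -m pendant '[[[0,0,0.5],0],[[0,0,1],0],[[0,0,1.5],0],[[0,0,2],0],[[0,0,2],0],[[0,0,0],0],[[0,0,0],0]]'
```

```text
time_s: 6.7
ee_pos: [0.5058, 0.3399, 0.0199]
eef_rot: [3.141, -0.0, 1.878]
force: [1.1, 0.6, 1.1]
grip_width: 0.0154
grip_force: 60.0
time_s: 7.28
ee_pos: [0.5059, 0.3401, 0.0908]
eef_rot: [3.14, -0.0, 1.878]
force: [-0.3, -0.8, -3.0]
grip_width: 0.0155
grip_force: 60.0
```

```bash
python3 -m pendant '[[[1.4,-1.5,0.3],-0.066],[[1.4,-1.5,0.3],-0.066],[[1.4,-1.5,0.3],-0.066],[[1.4,-1.5,0],-0.066],[[1.4,-1.5,0],-0.066],[[1.4,-1.5,0],-0.066],[[1.4,-1.5,0],-0.066],[[1.3,-1.4,0],-0.066],[[0,0,0],0],[[0,0,0],0],[[0,0,-1.5],0],[[0,0,-1.5],0],[[0,0,-1.2],0],[[0,0,0],0],[[0,0,0],0],[[0,0,0],0]]'; python3 - <<'E'
from h import *
import pickle
d={n:cam(n) for n in('top','scene')};pickle.dump(d,open('c6.pkl','wb'))
t=d['top'][0];s=d['scene'][0]
a=cv2.resize(t[120:240,210:370],(800,600),interpolation=cv2.INTER_CUBIC)
b=cv2.resize(s[230:350,250:410],(800,600),interpolation=cv2.INTER_CUBIC)
o=np.vstack([a[:,:,::-1][100:500,:],b[:,:,::-1][100:500]])
o=cv2.resize(o,(600,600));cv2.imwrite('pics/c6.png',np.clip(o*1.6,0,255).astype(np.uint8))
print(ctrl.get_obs()['ee_pos'],ctrl.get_obs()['eef_rot'],ctrl.get_obs()['force'],ctrl.get_obs()['moment'])
E
```

```text
time_s: 8.62
ee_pos: [0.6167, 0.2213, 0.0575]
eef_rot: [3.141, -0.0, 1.351]
force: [0.7, 0.9, -1.4]
grip_width: 0.0154
grip_force: 60.0
[0.6169426  0.22118864 0.05782012] [ 3.14041544e+00 -6.92386483e-04  1.35023222e+00] [-0.81001209  0.8161616  -1.46955095] [ 0.03170086 -0.071342   -0.03306228]
```

View pics/c6.png

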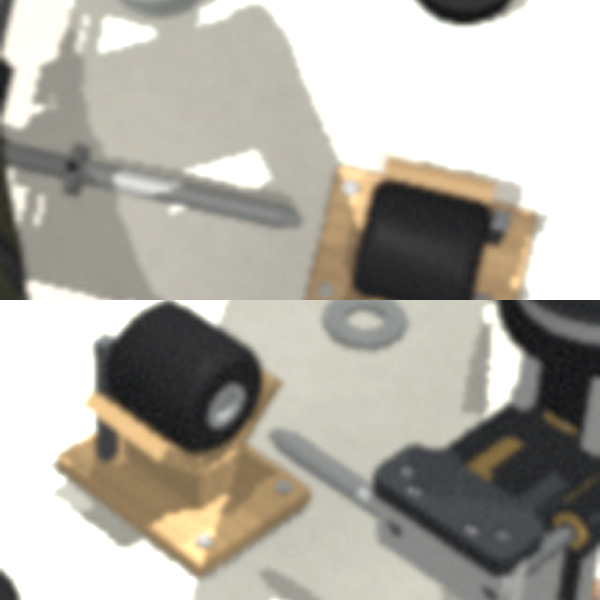

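```bash
python3 - <<'E'
from h import *
import pickle
d=pickle.load(open('c6.pkl','rb'))
t,K,T=d['top'];s,Ks,Ts=d['scene']
tip=np.array([.6169-.2191*.166,.2212-.9757*.166,.0778]);E=np.array([.5741,.0293,.075])
for n,p in(('tip',tip),('E',E)): print(n,p.round(4),'top',proj(K,T,p).round(1),'scene',proj(Ks,Ts,p).round(1))
print('tri tip',tri([(K,T,289.5,198.7),(Ks,Ts,323.3,286.3)]).round(4))
# axle centreline in top and scene: sub-pixel by grad
def edges(im,K,T,p0,p1,w,n=9):
    a=proj(K,T,p0);b=proj(K,T,p1);dr=(b-a)/np.linalg.norm(b-a);nn=np.array([-dr[1],dr[0]]);g=cv2.GaussianBlur(cv2.cvtColor(im,cv2.COLOR_RGB2GRAY).astype(np.float32),(0,0),.7)
    r=[]
    for f in np.linspace(0,1,n):
        c=a+(b-a)*f;x=np.arange(-w,w+.1,.25);q=(c[:,None]+nn[:,None]*x).astype(np.float32)
        v=cv2.remap(g,q[0][None],q[1][None],1)[0];r.append(v)
    return x,np.array(r),nn
dr=np.array([-.2191,-.9757,0])
for n,im,k,tt in(('top',t,K,T),('scene',s,Ks,Ts)):
    x,r,nn=edges(im,k,tt,tip-dr*.06,tip-dr*.012,9,6);print(n,nn.round(2));print(r[:,::3].astype(int))
# roller bore bright spot in scene
g=s[262:295,295:325].astype(int).max(2);print('bore px',g[::2,::2])
E
```

```text
tip [0.5805 0.0592 0.0778] top [289.5 198.5] scene [322.3 285.8]
E [0.5741 0.0293 0.075 ] top [305.8 202.3] scene [310.1 278.8]
tri tip [0.5799 0.06   0.0765]
top [-0.22  0.97]
[[120 123 127 128 122 110  97  91  88  88  88  87  86  84  87  98 117 136
  140 137 128 122 119 118 118]
 [157 170 176 166 145 121 100  88  81  78  80  83  84  83  82  85  93 104
  112 116 118 118 118 118 117]
 [185 184 179 168 145 120 100  87  81  78  80  83  84  83  81  84  91 101
  110 114 115 116 116 116 116]
 [184 183 179 171 154 131 107  89  81  78  80  84  85  84  82  84  93 103
  111 114 115 115 116 116 116]
 [169 160 146 131 114 100  91  84  79  78  80  83  85  83  82  83  91 100
  108 112 113 114 114 114 114]
 [113 113 110 105  99  93  88  83  79  78  80  82  84  82  81  83  89  99
  106 110 111 112 113 113 114]]
scene [ 0.56 -0.83]
[[124 124 124 124 124 124 122 117 107  97  92  95 102 103  99  90  76  65
   56  50  49  49  50  51  51]
 [123 123 123 123 122 121 119 115 105  94  85  83  85  88  91  92  96 102
  110 117 122 123 123 124 124]
 [122 122 122 122 122 122 120 115 104  92  84  82  84  88  91 
[... 738 characters left out ...]
5  99]
 [ 24  28  25  30  28  22  33  69  77  81  47  23  60  92 100]
 [ 25  27  26  28  23  26  62  79  76  81  47  27  72  88 121]
 [ 24  22  26  26  23  39  77  81  96  82  32  38  79 108 130]
 [ 21  17  25  25  23  51  89 117 103  52  26  59  92 124 129]
 [ 20  23  20  22  22  50  87  92  57  24  52  86 116 130 129]
 [ 18  23  19  22  23  26  45  40  26  40  89 102 128 125 110]
 [ 27  18  19  22  21  22  24  24  36  81  96 119 129 112  87]
 [ 95  47  21  22  24  21  30  52  81 100 101 122 129 125  93]
 [106  96  64  45  51  58  76  88 124 107  93 108 119 126 118]
 [100 101  93  89  98  87  95 122 118  91  83  90 102 114 122]
 [ 89  94  98  95 101 108 118 105 103  89  84  84  85  93 106]]
```

Tip and bore project where expected: tip at scene (323,286), bore at (310,278), within about 1 mm. I begin threading slowly.

```bash
python3 -m pendant '[[[0,0,-0.2],0],[[-0.11,-0.49,0],0],[[-0.11,-0.49,0],0],[[-0.11,-0.49,0],0],[[-0.11,-0.49,0],0],[[-0.11,-0.49,0],0],[[0,0,0],0],[[0,0,0],0]]'
python3 -m pendant '[[[-0.055,-0.245,0],0],[[-0.055,-0.245,0],0],[[-0.055,-0.245,0],0],[[-0.055,-0.245,0],0],[[0,0,0],0]]'
python3 -m pendant '[[[-0.055,-0.245,0],0],[[-0.055,-0.245,0],0],[[0,0,0],0]]'
```

```text
time_s: 9.38
ee_pos: [0.6112, 0.196, 0.055]
eef_rot: [3.141, -0.0, 1.349]
force: [0.5, -0.2, -1.2]
grip_width: 0.0153
grip_force: 60.0
time_s: 9.8
ee_pos: [0.6089, 0.1861, 0.0548]
eef_rot: [-3.141, 0.0, 1.35]
force: [0.3, 0.7, -1.1]
grip_width: 0.0158
grip_force: 60.0
time_s: 10.05
ee_pos: [0.6078, 0.1812, 0.0548]
eef_rot: [-3.142, 0.0, 1.35]
force: [0.3, -0.1, -1.3]
grip_width: 0.0153
grip_force: 60.0
```

```bash
python3 -m pendant '[[[-0.055,-0.245,0],0],[[-0.055,-0.245,0],0],[[-0.055,-0.245,0],0],[[-0.055,-0.245,0],0],[[0,0,0],0]]'
python3 -m pendant '[[[-0.055,-0.245,0],0],[[-0.055,-0.245,0],0],[[-0.055,-0.245,0],0],[[-0.055,-0.245,0],0],[[0,0,0],0]]'; python3 - <<'E'
from h import *
import pickle
d={n:cam(n) for n in('top','scene')};pickle.dump(d,open('c7.pkl','wb'))
o=ctrl.get_obs();print(o['force'],o['moment'])
E
```

```text
time_s: 10.47
ee_pos: [0.6056, 0.1713, 0.0549]
eef_rot: [-3.142, 0.0, 1.349]
force: [0.3, -0.8, -1.5]
grip_width: 0.0154
grip_force: 60.0
time_s: 10.88
ee_pos: [0.6033, 0.1616, 0.0549]
eef_rot: [-3.141, 0.0, 1.349]
force: [0.7, -1.6, -2.6]
grip_width: 0.0155
grip_force: 60.0
[ 0.92140561 -0.36358744 -1.27105535] [ 0.07918837 -0.02884735 -0.02408761]
```

```bash
python3 -m pendant '[[[-0.055,-0.245,0],0],[[-0.055,-0.245,0],0],[[-0.055,-0.245,0],0],[[-0.055,-0.245,0],0],[[-0.055,-0.245,0],0],[[-0.055,-0.245,0],0],[[0,0,0],0]]'
python3 -m pendant '[[[-0.055,-0.245,0],0],[[-0.055,-0.245,0],0],[[-0.055,-0.245,0],0],[[-0.055,-0.245,0],0],[[-0.055,-0.245,0],0],[[-0.055,-0.245,0],0],[[0,0,0],0]]'
```

```text
time_s: 11.57
ee_pos: [0.6001, 0.1469, 0.0549]
eef_rot: [-3.142, 0.0, 1.349]
force: [0.3, 0.1, -3.1]
grip_width: 0.0154
grip_force: 60.0
time_s: 12.15
ee_pos: [0.5968, 0.1322, 0.0549]
eef_rot: [-3.142, 0.0, 1.349]
force: [1.1, 0.0, -2.0]
grip_width: 0.0154
grip_force: 60.0
```

```bash
python3 -m pendant '[[[-0.055,-0.245,0],0],[[-0.055,-0.245,0],0],[[-0.055,-0.245,0],0],[[-0.055,-0.245,0],0],[[-0.055,-0.245,0],0],[[-0.055,-0.245,0],0],[[0,0,0],0]]'
python3 -m pendant '[[[-0.055,-0.245,0],0],[[-0.055,-0.245,0],0],[[-0.055,-0.245,0],0],[[-0.055,-0.245,0],0],[[-0.055,-0.245,0],0],[[0,0,0],0]]'
python3 - <<'E'
from h import *
import pickle
d={n:cam(n) for n in('top','scene')};pickle.dump(d,open('c8.pkl','wb'))
t=d['top'][0];s=d['scene'][0]
a=cv2.resize(t[150:240,260:380],(600,450),interpolation=cv2.INTER_CUBIC)[:300]
b=cv2.resize(s[240:330,250:370],(600,450),interpolation=cv2.INTER_CUBIC)[:300]
cv2.imwrite('pics/c8.png',np.clip(np.vstack([a,b])[:,:,::-1]*1.6,0,255).astype(np.uint8))
o=ctrl.get_obs();print(o['force'],o['moment'])
E
```

```text
time_s: 12.73
ee_pos: [0.5934, 0.1175, 0.0548]
eef_rot: [-3.141, 0.0, 1.349]
force: [0.5, 0.1, -2.7]
grip_width: 0.0159
grip_force: 60.0
time_s: 13.23
ee_pos: [0.5907, 0.1053, 0.0549]
eef_rot: [-3.142, 0.0, 1.349]
force: [0.2, -1.0, -1.8]
grip_width: 0.0155
grip_force: 60.0
[ 0.51506422  0.7062518  -0.58354828] [ 0.03411907 -0.11955718 -0.00674539]
```

View pics/c8.png

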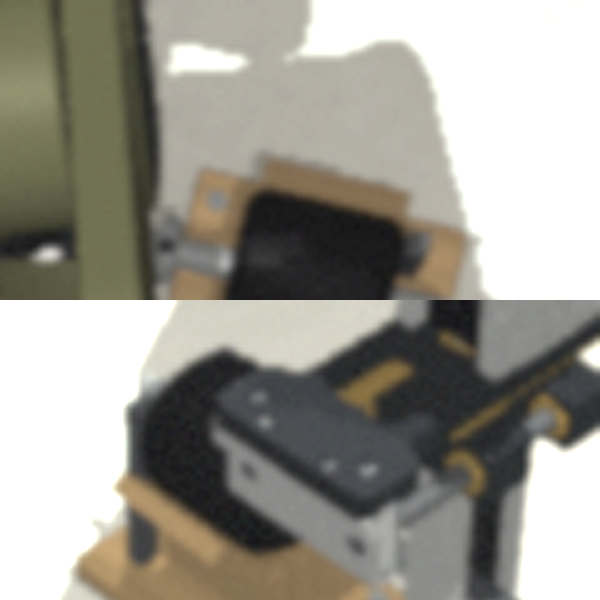

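Picture: the axle is in the bore, with the collar at top-crop (165,250), about 22 mm from the roller's end. I continue slowly to feel the collar.

```bash
python3 -m pendant '[[[-0.055,-0.245,0],0],[[-0.055,-0.245,0],0],[[-0.055,-0.245,0],0],[[-0.055,-0.245,0],0],[[-0.055,-0.245,0],0],[[-0.055,-0.245,0],0],[[0,0,0],0],[[0,0,0],0]]'
python3 -m pendant '[[[-0.022,-0.098,0],0],[[-0.022,-0.098,0],0],[[0,0,0],0]]'
python3 -m pendant '[[[-0.022,-0.098,0],0],[[-0.022,-0.098,0],0],[[0,0,0],0]]'
```

```text
time_s: 14.0
ee_pos: [0.5875, 0.0909, 0.0549]
eef_rot: [3.142, -0.0, 1.35]
force: [0.7, 0.1, -2.2]
grip_width: 0.0155
grip_force: 60.0
time_s: 14.25
ee_pos: [0.587, 0.089, 0.0548]
eef_rot: [3.142, 0.0, 1.35]
force: [0.6, -0.5, -2.8]
grip_width: 0.0154
grip_force: 60.0
time_s: 14.5
ee_pos: [0.5865, 0.087, 0.0548]
eef_rot: [-3.142, 0.0, 1.35]
force: [0.2, 0.1, -2.1]
grip_width: 0.0153
grip_force: 60.0
```

```bash
python3 -m pendant '[[[-0.022,-0.098,0],0],[[0,0,0],0]]'
python3 -m pendant '[[[-0.022,-0.098,0],0],[[0,0,0],0]]'
python3 -m pendant '[[[-0.022,-0.098,0],0],[[0,0,0],0]]'
```

```text
time_s: 14.67
ee_pos: [0.5864, 0.086, 0.0549]
eef_rot: [3.142, -0.0, 1.35]
force: [-0.3, -0.5, -2.0]
grip_width: 0.0154
grip_force: 60.0
time_s: 14.83
ee_pos: [0.5861, 0.085, 0.0548]
eef_rot: [3.142, 0.0, 1.35]
force: [0.1, 0.3, -2.1]
grip_width: 0.0156
grip_force: 60.0
time_s: 15.0
ee_pos: [0.5859, 0.0842, 0.0549]
eef_rot: [3.142, -0.0, 1.35]
force: [-0.1, 0.5, -2.0]
grip_width: 0.0155
grip_force: 60.0
```

```bash
for i in 1; do python3 -m pendant '[[[-0.022,-0.098,0],0],[[0,0,0],0]]'; python3 -m pendant '[[[-0.022,-0.098,0],0],[[0,0,0],0]]'; done
```

```text
time_s: 15.17
ee_pos: [0.5858, 0.0834, 0.0549]
eef_rot: [3.141, -0.001, 1.35]
force: [0.1, 4.1, -0.9]
grip_width: 0.0156
grip_force: 60.0
time_s: 15.33
ee_pos: [0.5858, 0.0834, 0.0551]
eef_rot: [3.141, -0.002, 1.35]
force: [2.1, 11.2, -2.8]
grip_width: 0.0156
grip_force: 60.0
```

Collar contact felt (11 N against the posts). I ease back and hold, then lift gently.

```bash
python3 -m pendant '[[[0.016,0.07,0],0],[[0.006,0.03,0],0],[[0,0,0],0],[[0,0,0],0],[[0,0,0],0],[[0,0,0],0]]'
python3 -m pendant '[[[0,0,0.1],0],[[0,0,0.1],0],[[0,0,0.1],0],[[0,0,0.1],0],[[0,0,0],0]]'
```

```text
time_s: 15.83
ee_pos: [0.5858, 0.0834, 0.0549]
eef_rot: [3.141, -0.0, 1.35]
force: [1.6, 4.8, -2.4]
grip_width: 0.0153
grip_force: 60.0
time_s: 16.25
ee_pos: [0.5857, 0.0839, 0.0586]
eef_rot: [-3.141, -0.001, 1.35]
force: [3.4, 8.9, -6.4]
grip_width: 0.0158
grip_force: 60.0
```

```bash
python3 -m pendant '[[[0.02,0.08,0],0],[[0,0,0],0]]'; python3 -m pendant '[[[0.01,0.05,0.1],0],[[0,0,0.2],0],[[0,0,0.2],0],[[0,0,0.2],0],[[0,0,0],0]]'
```

```text
time_s: 16.42
ee_pos: [0.5856, 0.0838, 0.0585]
eef_rot: [-3.141, 0.001, 1.35]
force: [1.3, 1.1, -5.2]
grip_width: 0.0158
grip_force: 60.0
time_s: 16.83
ee_pos: [0.5863, 0.0844, 0.0665]
eef_rot: [3.141, -0.0, 1.35]
force: [0.1, -0.2, -4.3]
grip_width: 0.0154
grip_force: 60.0
```

```bash
python3 -m pendant '[[[0,0,0.3],0],[[0,0,0.5],0],[[0,0,0.8],0],[[0,0,0.8],0],[[0,0,0.8],0],[[0,0,0.8],0],[[0,0,0.8],0],[[0,0,0.8],0],[[0,0,0.5],0],[[0,0,0.2],0],[[0,0,0],0]]'
python3 - <<'E'
from h import *
import pickle
d={n:cam(n) for n in('top','scene')};pickle.dump(d,open('c9.pkl','wb'))
t=d['top'][0];s=d['scene'][0]
a=cv2.resize(t[150:240,260:380],(600,450),interpolation=cv2.INTER_CUBIC)[:300]
b=cv2.resize(s[200:320,230:390],(600,450),interpolation=cv2.INTER_CUBIC)[:300]
cv2.imwrite('pics/c9.png',np.clip(np.vstack([a,b])[:,:,::-1]*1.6,0,255).astype(np.uint8))
o=ctrl.get_obs();print(o['force'],o['moment'])
E
```

```text
time_s: 17.75
ee_pos: [0.5862, 0.0845, 0.1293]
eef_rot: [3.141, -0.0, 1.35]
force: [0.1, -0.1, -5.4]
grip_width: 0.0152
grip_force: 60.0
[ 0.33448464 -1.41328884 -4.02192251] [ 0.27120653 -0.13763517 -0.03021135]
```

View pics/c9.png

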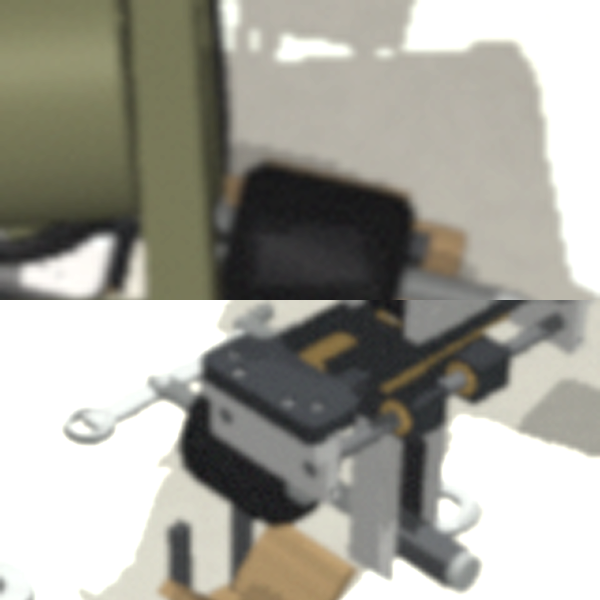

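Roller rides on the axle, clear of the cradle and level. I carry it to above the stand with gentle ramps.

```bash
python3 -m pendant '[[[0,0,0.3],0],[[0,0,0.6],0],[[0,-0.3,0.9],0],[[-0.1,-0.6,0.9],0.01],[[-0.2,-0.9,0.9],0.01],[[-0.3,-1.2,0.9],0.01],[[-0.4,-1.5,0.6],0.01],[[-0.4,-1.8,0.6],0.012],[[-0.4,-2.1,0.3],0.012],[[-0.4,-2.1,0],0.012],[[-0.4,-2.1,0],0.012],[[-0.4,-2.1,0],0.012],[[-0.4,-2.1,0],0.012],[[-0.4,-2.1,0],0.012],[[-0.4,-2.1,0],0.012],[[-0.4,-2.1,0],0.012],[[-0.4,-1.8,0],0.012],[[-0.4,-1.5,0],0.012],[[-0.4,-1.2,0],0.012],[[-0.4,-0.9,0],0.012]]'
python3 -m pendant '[[[-0.3,-0.6,0],0.012],[[-0.2,-0.3,0],0.012],[[-0.1,0,0],0.01],[[0,0,0],0],[[0,0,0],0],[[0,0,0],0],[[0,0,0],0]]'
```

```text
time_s: 19.52
ee_pos: [0.5234, -0.2021, 0.1898]
eef_rot: [3.141, 0.0, 1.546]
force: [0.6, 0.6, -4.9]
grip_width: 0.0155
grip_force: 60.0
time_s: 20.1
ee_pos: [0.5182, -0.2091, 0.1889]
eef_rot: [-3.142, -0.0, 1.58]
force: [0.4, -0.9, -4.9]
grip_width: 0.0158
grip_force: 60.0
```

```bash
python3 -m pendant '[[[0,-0.2,-0.3],-0.004],[[0,-0.4,-0.6],-0.004],[[0,-0.6,-0.6],-0.004],[[0,-0.4,-0.6],0],[[0.07,-0.2,-0.3],0],[[0,0,0],0],[[0,0,0],0],[[0,0,0],0]]'
python3 - <<'E'
from h import *
import pickle
d={n:cam(n) for n in('top','scene')};pickle.dump(d,open('c10.pkl','wb'))
t=d['top'][0];s=d['scene'][0]
a=cv2.resize(t[185:285,415:575],(640,400),interpolation=cv2.INTER_CUBIC)[60:360]
b=cv2.resize(s[140:260,130:290],(640,480),interpolation=cv2.INTER_CUBIC)[80:380]
cv2.imwrite('pics/c10.png',np.clip(np.vstack([a,b])[:,:,::-1]*1.7,0,255).astype(np.uint8))
E
```

```text
time_s: 20.77
ee_pos: [0.5188, -0.2275, 0.1651]
eef_rot: [3.141, 0.0, 1.568]
force: [0.0, 0.1, -4.7]
grip_width: 0.0151
grip_force: 60.0
```

View pics/c10.png

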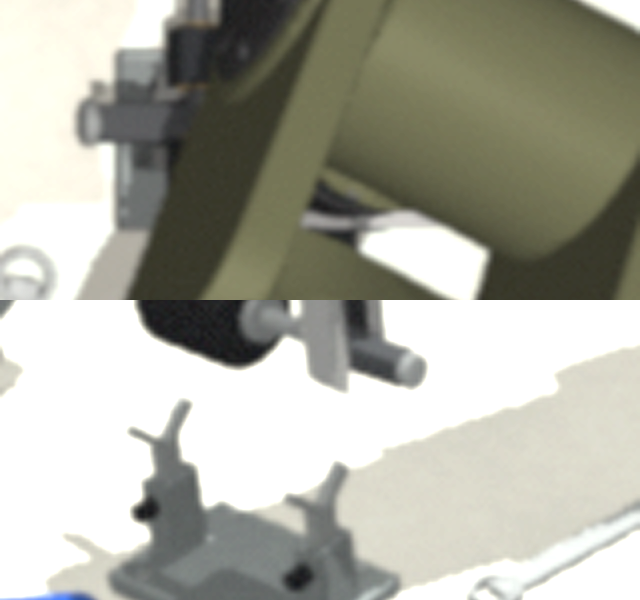

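Scene crop: V notch of the near fork at (322,503) and of the far fork at (172,443). The collar is still up against the roller. I intersect the notch rays with the fork planes.

```bash
python3 - <<'E'
from h import *
import pickle
d=pickle.load(open('c10.pkl','rb'));s,K,T=d['scene']
for u,v,y in((210.5,210.75,-.256),(173,195.75,-.366)):
    for yy in (y-.004,y+.004):
        o,r=ray(K,T,u,v);p=o+r*(yy-o[1])/r[1];print('with y',p.round(4))
    for x in(.517,.5195):
        p=o+r*(x-o[0])/r[0];print('with x',p.round(4))
# cap end check: composite (410,370)
c=np.array([130+410/4,140+(80+70)/4]);print(c,proj(K,T,[.5188,-.2275+.045,.185]))
E
```

```text
with y [ 0.5115 -0.26    0.0775]
with y [ 0.5197 -0.252   0.0853]
with x [ 0.517  -0.2546  0.0827]
with x [ 0.5195 -0.2522  0.0851]
with y [ 0.5084 -0.37    0.073 ]
with y [ 0.5155 -0.362   0.0797]
with x [ 0.517  -0.3604  0.0811]
with x [ 0.5195 -0.3576  0.0835]
[232.5 177.5] [233.9291194  179.20006027]
```

```bash
python3 -m pendant '[[[0,0,-0.4],0],[[0,0,-0.8],0],[[0,0,-0.8],0],[[0,0,-0.8],0],[[0,0,-0.8],0],[[0,0,-0.8],0],[[0,0,-0.8],0],[[0,0,-0.8],0],[[0,0,-0.6],0],[[0,0,-0.4],0],[[0,0,0],0],[[0,0,0],0]]'
python3 -m pendant '[[[0,0,-0.1],0],[[0,0,-0.1],0],[[0,0,-0.1],0],[[0,0,-0.1],0],[[0,0,0],0]]'
python3 -m pendant '[[[0,0,-0.1],0],[[0,0,-0.1],0],[[0,0,-0.1],0],[[0,0,0],0]]'
python3 -m pendant '[[[0,0,-0.1],0],[[0,0,-0.1],0],[[0,0,-0.1],0],[[0,0,0],0]]'
```

```text
time_s: 21.87
ee_pos: [0.5188, -0.2275, 0.0949]
eef_rot: [3.142, 0.0, 1.568]
force: [0.4, 0.4, -4.8]
grip_width: 0.0153
grip_force: 60.0
time_s: 22.28
ee_pos: [0.5187, -0.2275, 0.0907]
eef_rot: [-3.141, -0.0, 1.568]
force: [0.5, 0.4, -4.3]
grip_width: 0.0154
grip_force: 60.0
time_s: 22.62
ee_pos: [0.5186, -0.2274, 0.0876]
eef_rot: [-3.141, -0.0, 1.568]
force: [-0.4, 0.6, -4.8]
grip_width: 0.0154
grip_force: 60.0
time_s: 22.95
ee_pos: [0.5186, -0.2274, 0.0846]
eef_rot: [-3.141, -0.0, 1.568]
force: [-1.4, 0.7, -4.7]
grip_width: 0.0154
grip_force: 60.0
```

```bash
python3 -m pendant '[[[0,0,-0.1],0],[[0,0,-0.1],0],[[0,0,-0.1],0],[[0,0,0],0]]'
python3 -m pendant '[[[0,0,-0.1],0],[[0,0,-0.1],0],[[0,0,0],0]]'
python3 -m pendant '[[[0,0,-0.1],0],[[0,0,-0.1],0],[[0,0,0],0]]'
```

```text
time_s: 23.28
ee_pos: [0.5186, -0.2274, 0.0816]
eef_rot: [-3.141, -0.0, 1.568]
force: [-0.4, -0.7, -5.4]
grip_width: 0.0156
grip_force: 60.0
time_s: 23.53
ee_pos: [0.5186, -0.2274, 0.0796]
eef_rot: [-3.141, -0.0, 1.568]
force: [-0.5, 0.3, -4.8]
grip_width: 0.0155
grip_force: 60.0
time_s: 23.78
ee_pos: [0.5186, -0.2274, 0.0776]
eef_rot: [-3.141, -0.0, 1.568]
force: [-0.0, 0.6, -4.2]
grip_width: 0.0151
grip_force: 60.0
```

```bash
python3 -m pendant '[[[0,0,-0.1],0],[[0,0,-0.1],0],[[0,0,0],0]]'
python3 -m pendant '[[[0,0,-0.1],0],[[0,0,0],0]]'
python3 -m pendant '[[[0,0,-0.1],0],[[0,0,0],0]]'
python3 -m pendant '[[[0,0,-0.1],0],[[0,0,0],0]]'
```

```text
time_s: 24.03
ee_pos: [0.5186, -0.2274, 0.0756]
eef_rot: [-3.141, -0.0, 1.568]
force: [-0.2, -0.7, -5.6]
grip_width: 0.015
grip_force: 60.0
time_s: 24.2
ee_pos: [0.5186, -0.2275, 0.0747]
eef_rot: [-3.141, -0.0, 1.568]
force: [0.9, -0.0, -5.4]
grip_width: 0.0154
grip_force: 60.0
time_s: 24.37
ee_pos: [0.5187, -0.2275, 0.0737]
eef_rot: [-3.141, -0.0, 1.568]
force: [-0.0, -0.4, -5.4]
grip_width: 0.0158
grip_force: 60.0
time_s: 24.53
ee_pos: [0.5187, -0.2275, 0.0727]
eef_rot: [-3.141, -0.0, 1.568]
force: [-0.2, 0.4, -5.8]
grip_width: 0.0158
grip_force: 60.0
```

```bash
python3 -m pendant '[[[0,0,-0.1],0],[[0,0,0],0]]'
python3 -m pendant '[[[0,0,-0.1],0],[[0,0,0],0]]'
python3 -m pendant '[[[0,0,-0.1],0],[[0,0,0],0]]'
```

```text
time_s: 24.7
ee_pos: [0.5187, -0.2275, 0.0717]
eef_rot: [-3.141, -0.0, 1.568]
force: [1.0, 0.3, -5.0]
grip_width: 0.0155
grip_force: 60.0
time_s: 24.87
ee_pos: [0.5187, -0.2275, 0.0707]
eef_rot: [-3.141, -0.0, 1.568]
force: [1.0, 0.3, -3.7]
grip_width: 0.0155
grip_force: 60.0
time_s: 25.03
ee_pos: [0.5187, -0.2275, 0.0697]
eef_rot: [-3.142, -0.0, 1.568]
force: [0.1, 0.1, -4.5]
grip_width: 0.0157
grip_force: 60.0
```

```bash
python3 -m pendant '[[[0,0,-0.1],0],[[0,0,0],0]]'
python3 -m pendant '[[[0,0,-0.1],0],[[0,0,0],0]]'
```

```text
time_s: 25.2
ee_pos: [0.5187, -0.2275, 0.0688]
eef_rot: [-3.142, 0.0, 1.568]
force: [0.6, -0.2, -2.6]
grip_width: 0.0154
grip_force: 60.0
time_s: 25.37
ee_pos: [0.5188, -0.2276, 0.0681]
eef_rot: [3.141, 0.0, 1.568]
force: [-1.9, 0.1, -0.9]
grip_width: 0.0158
grip_force: 60.0
```

```bash
python3 -m pendant '[[[0,0,-0.05],0],[[0,0,0],0]]'
python3 -m pendant '[[[0,0,-0.05],0],[[0,0,0],0]]'
```

```text
time_s: 25.53
ee_pos: [0.5189, -0.2276, 0.0678]
eef_rot: [3.141, 0.0, 1.568]
force: [-2.7, 1.1, 3.8]
grip_width: 0.0154
grip_force: 60.0
time_s: 25.7
ee_pos: [0.5189, -0.2276, 0.0676]
eef_rot: [3.141, 0.0, 1.568]
force: [-5.0, 2.5, 9.7]
grip_width: 0.0156
grip_force: 60.0
```

```bash
python3 -m pendant '[[[-0.04,0,0.05],0],[[0,0,0],0]]'; python3 -m pendant '[[[-0.04,0,0],0],[[0,0,0],0],[[0,0,0],0]]'; python3 - <<'E'
from h import *
print(ctrl.get_obs()['moment'],ctrl.get_obs()['force'])
E
```

```text
time_s: 25.87
ee_pos: [0.5185, -0.2276, 0.0677]
eef_rot: [3.141, 0.0, 1.568]
force: [-2.0, 0.9, 3.9]
grip_width: 0.0153
grip_force: 60.0
time_s: 26.12
ee_pos: [0.5184, -0.2276, 0.0676]
eef_rot: [3.14, 0.0, 1.568]
force: [3.1, 0.3, 3.8]
grip_width: 0.0155
grip_force: 60.0
[ 0.05661514 -0.4364446  -0.02784786] [3.05609438 0.3106729  3.79853222]
```

```bash
python3 -m pendant '[[[0.03,0,0],0],[[0,0,0],0],[[0,0,0],0]]' 0 25; python3 -m pendant '[[[0,0,0],0],[[0,0,0],0],[[0,0,0],0]]' 0 10;  python3 -m pendant '[[[0,0,0],0],[[0,0,0],0],[[0,0,0],0],[[0,0,0],0]]' 0 3; python3 - <<'E'
from h import *
import pickle
print(ctrl.get_obs()['moment'],ctrl.get_obs()['force'])
d={n:cam(n) for n in('top','scene')};pickle.dump(d,open('c11.pkl','wb'))
b=cv2.resize(d['scene'][0][140:260,130:290],(800,600),interpolation=cv2.INTER_CUBIC)
cv2.imwrite('pics/c11.png',np.clip(b[:,:,::-1]*1.7,0,255).astype(np.uint8))
E
```

```text
time_s: 26.37
ee_pos: [0.5184, -0.2276, 0.0676]
eef_rot: [3.141, 0.0, 1.568]
force: [0.6, 0.2, 5.2]
grip_width: 0.0159
grip_force: 25.0
time_s: 26.62
ee_pos: [0.5184, -0.2276, 0.0676]
eef_rot: [3.141, 0.0, 1.568]
force: [0.1, 0.9, 5.3]
grip_width: 0.016
grip_force: 10.0
time_s: 26.95
ee_pos: [0.5183, -0.2276, 0.0674]
eef_rot: [3.141, 0.0, 1.568]
force: [2.8, -0.3, 5.2]
grip_width: 0.0157
grip_force: 3.0
[-0.1104264  -0.3670996   0.00790483] [ 2.79725257 -0.28338617  5.22726245]
```

View pics/c11.png

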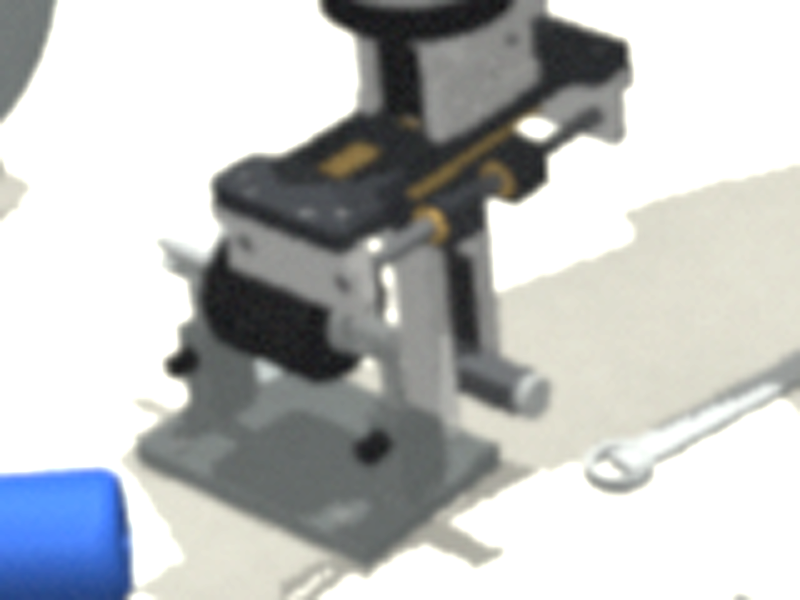

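The picture shows the axle over both forks, the roller between them, and the axle looking level. I relieve the press and open slowly.

```bash
python3 -m pendant '[[[0,0,0.04],0],[[0,0,0.02],0],[[0,0,0],0],[[0,0,0],0]]' 0 3;  python3 -m pendant '[[[0,0,0],0],[[0,0,0],0],[[0,0,0],0],[[0,0,0],0],[[0,0,0],0]]' 0.35; python3 - <<'E'
from h import *
print(ctrl.get_obs()['moment'],ctrl.get_obs()['force'])
E
```

```text
time_s: 27.38
ee_pos: [0.5182, -0.2275, 0.0677]
eef_rot: [-3.141, -0.0, 1.568]
force: [3.8, -2.1, -0.9]
grip_width: 0.0161
grip_force: 3.0
time_s: 27.8
ee_pos: [0.5181, -0.2274, 0.0679]
eef_rot: [-3.141, -0.0, 1.568]
force: [-0.4, -0.2, -0.5]
grip_width: 0.0328
grip_force: 0.0
[-0.00760419  0.00311529  0.07002305] [-0.38593096 -0.16190141 -0.50157233]
```

```bash
python3 -m pendant '[[[0,0,0.5],0],[[0,0,1],0],[[0,0,2],0],[[0,0,2],0],[[0,0,2],0],[[0,0,2],0],[[0,0,2],0],[[0,3,1],0],[[0,3,0],0],[[0,3,0],0],[[0,3,0],0],[[0,3,0],0],[[0,3,0],0],[[0,0,0],0],[[0,0,0],0],[[0,0,0],0]]'; python3 - <<'E'
from h import *
import pickle
d={n:cam(n) for n in('top','scene')};pickle.dump(d,open('c12.pkl','wb'))
a=cv2.resize(d['top'][0][185:285,415:575],(640,400),interpolation=cv2.INTER_CUBIC)[60:360]
b=cv2.resize(d['scene'][0][140:260,130:290],(640,480),interpolation=cv2.INTER_CUBIC)[60:360]
cv2.imwrite('pics/c12.png',np.clip(np.vstack([a,b])[:,:,::-1]*1.7,0,255).astype(np.uint8))
E
```

```text
time_s: 29.13
ee_pos: [0.5183, -0.0478, 0.1936]
eef_rot: [3.141, 0.0, 1.568]
force: [0.6, 0.1, 0.8]
grip_width: 0.0328
grip_force: 0.0
```

View pics/c12.png

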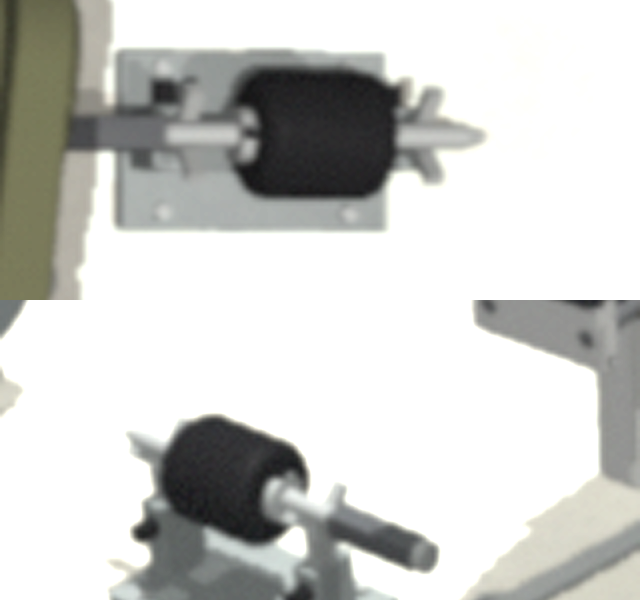

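Top crop: axle in both Vs, tip at (485,134), foot edges at 118 and 385. The scene crop shows it level, with the roller hanging free. One numeric check, then hand in.

```bash
python3 - <<'E'
from h import *
import pickle
_,K,T=pickle.load(open('c12.pkl','rb'))['top']
t=onz(K,T,536.25,233.5,.0876);c=(onz(K,T,444.5,220,.012)+onz(K,T,511.25,220,.012))/2
x=-(t[1]+.115-c[1]);print('origin x in stand',x,t,c)
if -.040<x<-.026: print(ctrl.hand_in())
E
```

```text
origin x in stand -0.03202731419597726 [ 0.51791915 -0.39595784  0.0876    ] [ 0.54719641 -0.31298515  0.012     ]
the job is handed in; nothing more can be done
None
```

The job is handed in: the axle rests in both forks of the stand with the roller hanging between them, released and with the gripper moved clear. My last check put its origin at stand x of about -32 mm (target -33 mm). I don't have the verdict.

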